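Load the watch-movement carousel

ROBOT

A 6-joint arm with a two-finger parallel gripper is mounted at the origin on the work surface. World frame = base frame: x ahead of the robot, y to its left, z up, the work surface at z = 0. Lengths are in m, angles in rad, forces in N, time in s.
With the tool pointing down it reaches from about 0.2 to 0.875 m from the base axis. Payload 3.4 kg.
Tool frame: the origin (TCP) lies at the very end of the fingers, on their centre line; the grasp point (between the pads) lies 19 mm behind it (bot.grasp_offset is the distance from the TCP to the grasp point, in m); z points along the fingers, y is the direction in which the jaws open and shut (so a half turn about z gives the same grasp; the last joint's range is limited). The gripper opens to 94 mm and grips with 3 to 60 N. Pads are 16 mm wide; open, the fingers measure 119 mm over their backs; the gripper's body (75 mm by 177 mm) begins 78 mm behind the grasp point.
Start: joints at [-1.244, 0.276, 1.505, -0, 1.361, -0.121], TCP at [0.249, -0.518, 0.205] pointing down, gripper open.
Joint ranges: [-2.89, 2.89], [-0.75, 2.08], [0.22, 2.7], [-1.18, 4.32], [0.11, 2.71], [-2.7, 2.7]. Speed limits (rad/s): [2.57, 2.57, 3.14, 3.14, 3.14, 3.14].

INTERFACE

Orientations are given as a unit quaternion [w, x, y, z].
In Python, from plant import bot, cams gives the robot as it stands.
- The arm moves only by the shell command python3 -m handwheel 'ROWS' [FORCE]. ROWS is text: rows parted by semicolons, each of 7 numbers parted by spaces: the shift along the tool's x, y, z in mm, then the turn, a rotation vector about the tool's x, y, z in rad, then the closure in counts, from 0 (fully open) to 255 (shut). A call has exactly 5 rows; each row shifts and turns the pose as measured when the row begins, along the tool's axes as they then stand; what a row does not reach is not made up. A row lasts 1/10 s, in which the tool goes at most 50 mm and 8.59 degrees, less where a joint would pass 70% of its speed; a pose out of reach is approached as far as the arm can. A call is refused whole if a number of a shift passes 50 or a number of a turn 0.15, either way. A call with a gripper value outside its range is refused whole. The fingers move at their own pace and stop on an object; FORCE is the grip in N (left out, the last holds). Time passes only in rows, so rows that do not move let the fingers close, or fill a call up. It gives the time, the measured TCP pose, the force and the opening at its end, in the units of the state.
- bot.read_state(): the state, without advancing time (a new reading comes with each control period).
- cams.read_camera(name): name is "scene" or "top"; returns a dict with "img" (400x640x3 uint8, red, green, blue), "camera_matrix" (3x3 intrinsics, pixels), "D" ([k1, k2, p1, p2, k3] as OpenCV has them; the pictures are not rectified), "extrinsics" (4x4, takes a point from camera to world coordinates). Camera axes: x right, y up, looking along -z (the intrinsics and any distortion apply to the point x, -y, -z); pixel columns grow to the right and rows downward; lengths in m; the calibration is good to about 2 mm. A picture is of the moment at which its call begins. There is no depth.
- bot.close_job(): hands the job in, once; it reports no verdict.
The state is a dict: "time": time; "joints": joint angles; "joint_velocities": joint speeds; "joint_efforts": joint torques, N m; "eef_pos": TCP position; "orientation": TCP orientation; "contact_force": force on the tool from outside, world axes, zero at the start; "ft_torque": the same for the moment, N m; "grip_width": finger opening in m.
Only numpy, scipy, OpenCV 4.12 (cv2) and the standard library are available. Lean on these libraries where they do the work, as an engineer would, in place of code of your own. Each camera call takes 0.05 s, during which the arm holds its last target.

TASK

On the watchmaker's bench, first turn the round carousel by its black centre knob until its blue well faces the loading point, the gap in the guard rail marked by the white arrow. Only then pick up the canister with the blue cap and set it down upright in the blue well (do not drop it in), leaving the well at the loading point.

Things in the scene. Friction and masses are not known exactly. Their poses are not given: they have to be found in the camera images.
- knob_grip (a point): Black bar knob on the carousel's upright axis; the point is the bar's centre, 64 mm above the bench. Bar 50 mm long (point y), 14 thick (x), 24 high. It turns with the carousel (disc 196 mm across): its -x points at the blue well, so grip it closing along that line. Light friction (0.06 N m); stays where left. To load, turn it clockwise from above by 0.5 to 1.4 rad.
- blue_well (a point): Centre of the floor of the round blue well on the carousel, 64 mm from its axis, 23 mm above the bench; axes as the knob's. Well 52 mm wide inside, 7 mm deep, wall 3 mm (rim 30 mm above the bench). Equal wells, red, white and yellow, stand at quarter turns.
- loading_point (a point): Fixed loading point, 64 mm from the carousel's axis, 23 mm above the bench, in the gap of the low dark guard rail (110 mm from the axis, top 32 mm above the bench), where the white arrow on the base points; -x points outward from the axis. The blue well is home when its centre is at this point. The base's place and yaw vary.
- blue_canister (a point): Centre (30 mm above its foot) of the canister to load: upright aluminium cylinder, 30 mm diameter, 60 mm high, its top 20 mm a blue cap, about 70 g, loose on the bench; z is its axis. Canisters of the same shape with red and yellow caps stand nearby (at least 80 mm between centres) and are not wanted.

How it is judged:
On the way, in this order (a step that is already met when the one before it is completed fails the run):
1. the blue well is turned to within 13 mm of the loading point while the blue-capped canister still stands where it was (within 40 mm) (horizontal distance between blue_well and loading_point below 0.013 m and distance of blue_canister from where it was at the start of the episode below 0.04 m), for 0.2 s.
2. the blue-capped canister is lowered into the blue well while still in the fingers (its foot less than 12 mm above the well's floor) (horizontal distance between blue_canister and blue_well below 0.015 m and z of blue_canister in the frame of blue_well below 0.042 m and contact force between the fingers and canister_blue above 0.3 N), for 0.05 s.
At the end, for the whole second after the job is handed in: The blue-capped canister stands upright (within 10 degrees) on the floor of the blue well (centre within 15 mm of the well's, its height within -8 to +5 mm of seated), and the blue well is within 15 mm of the loading point (horizontal distance between blue_well and loading_point below 0.015 m and horizontal distance between blue_canister and blue_well below 0.015 m and z of blue_canister in the frame of blue_well between 0.022 and 0.035 m and angle between blue_canister's own z axis and vertical below 0.17 rad); the robot touches nothing.
It also fails if it takes over 51 s, if anything falls off the work surface, if the arm or the gripper's body presses on something with over 40 N, if the wrist force passes 120 N, or if a joint passes its speed limit or range.

## Working session

There is one attempt and no reset: what is moved stays moved. The work goes in short steps, Python scripts to look and compute and a shell command to move; the robot and the scene stay as the last step left them, time stands still between calls to the robot, and variables do not carry over. Pictures are saved under pics/ and viewed, and the job is handed in when it is done.

```bash
ls; mkdir -p pics; python3 - <<'E'
from plant import bot,cams
import cv2,numpy as np
print(bot.read_state(), bot.grasp_offset)
for n in("scene","top"):
    c=cams.read_camera(n); cv2.imwrite(f"pics/{n}0.png",c["img"][:,:,::-1])
    print(n,c["camera_matrix"],c["D"],c["extrinsics"])
E
```

```text
pics
{'time': 0.0, 'joints': array([-1.24397503e+00,  2.76574289e-01,  1.50611914e+00, -2.80900573e-05,
        1.36067113e+00, -1.20994508e-01]), 'joint_velocities': array([ 7.34376308e-04, -5.28221570e-04, -8.38289905e-05, -1.69861041e-03,
        8.52757248e-04, -1.16768975e-03]), 'joint_efforts': array([ 9.20350431e-04, -4.04575145e+01, -2.37231410e+01,  7.02740159e-02,
        3.44948668e-02, -1.20946715e-04]), 'eef_pos': array([ 0.24878091, -0.51777369,  0.20462212]), 'orientation': array([-8.79850651e-04,  9.75036144e-01,  2.22044439e-01, -1.04676001e-04]), 'contact_force': array([ 0.14635156,  0.61813931, -0.73957214]), 'ft_torque': array([ 0.0442659 , -0.01168157, -0.00383426]), 'grip_width': 0.09415189660840839} 0.0188
scene [[457.13063668   0.         319.37803476]
 [  0.         457.13063668 195.80220133]
 [  0.           0.           1.        ]] [-0.01347101  0.          0.          0.          0.        ] [[-0.4007907  -0.46097416  0.791751    1.25471273]
 [ 0.91580111 -0.22608774  0.3319528   0.26493521]
 [ 0.02598353  0.85813004  0.51277451  0.55135962]
 [ 0.          0.          0.          1.        ]]
top [[396.08693863   0.         322.64662166]
 [  0.         396.08693863 200.87503807]
 [  0.           0.           1.        ]] [-0.06648259  0.          0.          0.          0.        ] [[ 2.01116688e-02  9.98044276e-01 -5.91873615e-02  4.90424260e-01]
 [-9.99797273e-01  2.01335880e-02 -2.26051594e-04 -1.20479478e-02]
 [ 9.66044450e-04  5.91799089e-02  9.98246866e-01  9.83379935e-01]
 [ 0.00000000e+00  0.00000000e+00  0.00000000e+00  1.00000000e+00]]
```

View pics/scene0.png

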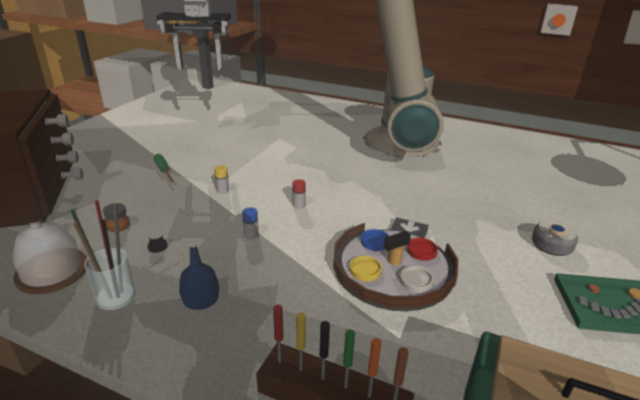

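View pics/top0.png

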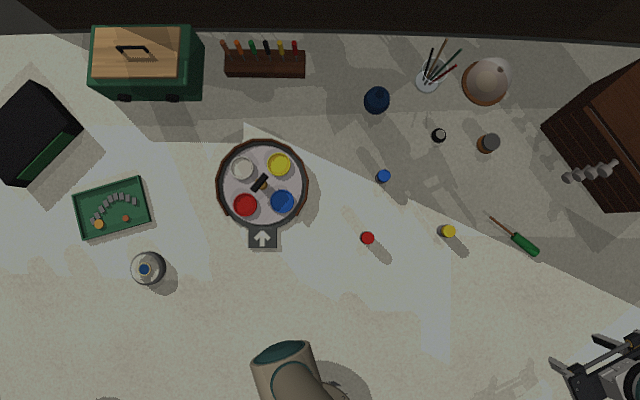

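The scene view shows the blue canister near (250,222) and the carousel near (396,262). In the top view the blue canister is at (384,176), the carousel at (262,184) with its blue well at (282,201), and the arrow at (262,238). Next I'll measure these.

```bash
cat > h.py <<'E'
from plant import bot,cams
import cv2,numpy as np
def cam(n,save=None):
    c=cams.read_camera(n)
    if save: cv2.imwrite(f"pics/{save}.png",c["img"][:,:,::-1])
    return c
def ray(c,uv):
    p=cv2.undistortPoints(np.array([[uv]],float),c["camera_matrix"],np.array(c["D"],float))[0,0]
    E=c["extrinsics"]; d=E[:3,:3]@np.array([p[0],-p[1],-1]); return E[:3,3],d/np.linalg.norm(d)
def plane(c,uv,z):
    o,d=ray(c,uv); return o+d*(z-o[2])/d[2]
def tri(c1,u1,c2,u2):
    o1,d1=ray(c1,u1);o2,d2=ray(c2,u2)
    t=np.linalg.lstsq(np.c_[d1,-d2],o2-o1,rcond=None)[0]
    a=o1+t[0]*d1;b=o2+t[1]*d2; return (a+b)/2,np.linalg.norm(a-b)*1e3
def hsv(c): return cv2.cvtColor(c["img"],cv2.COLOR_RGB2HSV)
R={'blue':((105,120,60),(130,255,255)),'red':((0,150,70),(6,255,255)),'yellow':((22,130,80),(35,255,255))}
def blobs(c,col,roi,amin=15):
    m=cv2.inRange(hsv(c),*R[col]); 
    if col=='red': m|=cv2.inRange(hsv(c),(172,150,70),(180,255,255))
    x0,y0,x1,y1=roi; k=np.zeros_like(m);k[y0:y1,x0:x1]=m[y0:y1,x0:x1]
    n,l,s,ce=cv2.connectedComponentsWithStats(k)
    return [(ce[i].round(2),s[i].tolist()) for i in range(1,n) if s[i][4]>=amin]
E
python3 - <<'E'
from h import *
t=cam("top");s=cam("scene")
for col in R:
    print(col,"top",blobs(t,col,(200,120,480,270)));print(col,"scene",blobs(s,col,(190,140,470,310)))
for n,c,(x0,y0,x1,y1) in(("t",t,(205,125,325,260)),("s",s,(320,205,470,315))):
    cv2.imwrite(f"pics/z{n}.png",cv2.resize(c["img"][y0:y1,x0:x1,::-1],None,fx=5 if n=='s' else 4,fy=5 if n=='s' else 4,interpolation=cv2.INTER_CUBIC))
E
```

```text
blue top [(array([383.7 , 175.27]), [378, 170, 13, 12, 122]), (array([281.61, 200.91]), [270, 190, 24, 23, 430])]
blue scene [(array([250.53, 213.55]), [244, 208, 12, 14, 110]), (array([373.15, 239.13]), [361, 230, 26, 20, 402])]
red top [(array([244.62, 204.43]), [233, 193, 24, 23, 423]), (array([367.35, 237.39]), [362, 232, 12, 12, 121])]
red scene [(array([298.99, 185.34]), [294, 181, 10, 11, 80]), (array([421.98, 248.7 ]), [408, 238, 30, 22, 485]), (array([277.67, 307.73]), [275, 306, 6, 4, 15])]
yellow top [(array([278.31, 164.02]), [267, 153, 24, 23, 426]), (array([448.1 , 230.52]), [441, 225, 14, 12, 132])]
yellow scene [(array([220.53, 171.54]), [215, 166, 12, 12, 117]), (array([365.23, 268.15]), [350, 256, 31, 25, 616])]
```

```bash
sleep 1
```

```text
(no output)
```

View pics/zt.png

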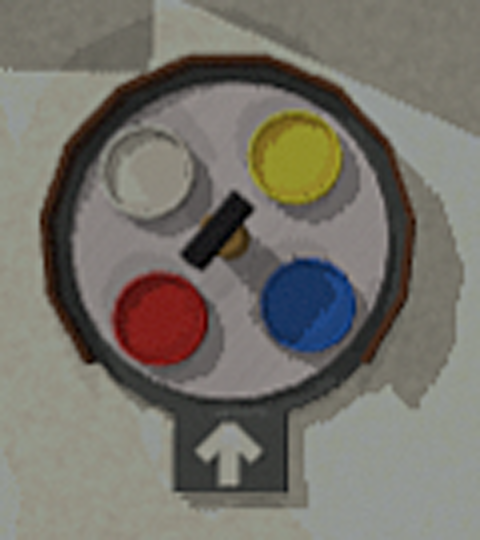

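View pics/zs.png

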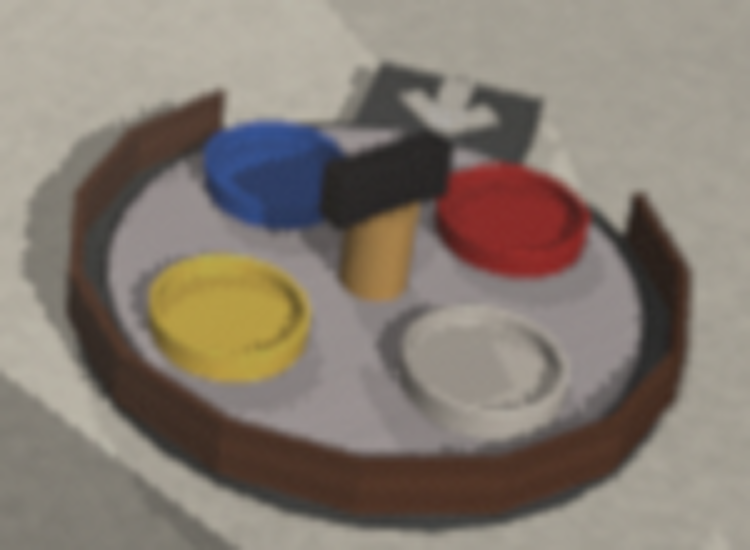

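```bash
python3 - <<'E'
from h import *
t=cam("top");s=cam("scene")
W={}
for col,a,b in(("blue",0,0),):pass
tb=lambda col,roi:blobs(t,col,roi)[0][0]; roi=(205,125,325,225)
sr=(340,205,470,315)
for col in R:
    u=tb(col,roi);v=blobs(s,col,sr,100)[0][0]
    W[col]=plane(t,u,.027); print(col,"well tri",*tri(t,u,s,v),"plane",W[col])
ax=(W['red']+W['yellow'])/2; print("axis",ax)
for k in W: print(k,np.linalg.norm((W[k]-ax)[:2]),np.arctan2(*(W[k]-ax)[1::-1]))
# dark masks
def dark(c,roi,vmax):
    h=hsv(c);m=((h[...,2]<vmax)).astype(np.uint8)*255
    x0,y0,x1,y1=roi;k=np.zeros_like(m);k[y0:y1,x0:x1]=m[y0:y1,x0:x1];return k
def big(m):
    n,l,st,ce=cv2.connectedComponentsWithStats(m);i=1+np.argmax(st[1:,4]);return (l==i).astype(np.uint8),ce[i],st[i]
mt,ct,st=big(dark(t,(245,165,275,200),50));ms,cs,ss=big(dark(s,(378,226,415,255),45))
print("knob",ct,st,cs,ss,*tri(t,ct,s,cs),cv2.minAreaRect(np.argwhere(mt)[:,::-1].astype(np.float32)))
# bar direction
p=np.argwhere(mt)[:,::-1]; P=np.array([plane(t,q,.07)[:2] for q in p.astype(float)]); w,v=np.linalg.eigh(np.cov(P.T)); print("bar centre",P.mean(0),"blue dir (minor)",np.arctan2(v[1,0],v[0,0]),np.sqrt(w*12))
# arrow
h=hsv(t);m=((h[...,2]>120)).astype(np.uint8)*255;k=np.zeros_like(m);k[227:248,250:275]=m[227:248,250:275]
ma,ca,sa=big(k);print("arrow",ca,sa)
A=np.array([plane(t,q.astype(float),.012)[:2] for q in np.argwhere(ma)[:,::-1]]);print("arrow c",A.mean(0),"dir",np.arctan2(*(A.mean(0)-ax[:2])[::-1]),np.arctan2(*(plane(t,ca,.0)[:2]-ax[:2])[::-1]))
for col,roi2,sroi in(("blue",(330,150,480,260),(190,140,330,280)),("red",(330,150,480,260),(190,140,330,280)),("yellow",(330,150,480,260),(190,140,330,280))):
    u=blobs(t,col,roi2)[0][0];v=blobs(s,col,sroi)[0][0];print(col,"can",*tri(t,u,s,v),plane(t,u,.058))
E
python3 - <<'E'
E
```

```text
blue well tri [0.54578352 0.08602897 0.02503708] 3.5858827185378566 plane [0.54513682 0.08754234 0.027     ]
red well tri [0.53476218 0.1777058  0.02433374] 0.422568606792287 plane [0.53468877 0.17697004 0.027     ]
yellow well tri [0.63532925 0.09818531 0.02402476] 0.03675383838945477 plane [0.63487438 0.09786097 0.027     ]
axis [0.58478157 0.1374155  0.027     ]
blue 0.0637105844677276 -2.2424267769467003
red 0.06382672241112416 2.4732099242846117
yellow 0.0638267224111241 -0.668382729305183
knob [259.02173913 182.48550725] [251 173  17  19 138] [396.4137931  240.47509579] [385 232  24  18 261] [0.58499016 0.13732639 0.06427445] 0.47285348839168057 ((259.14752197265625, 182.62295532226562), (6.913992404937744, 20.485902786254883), 39.80556869506836)
bar centre [0.58434708 0.13662345] blue dir (minor) -2.243276249000102 [0.01583672 0.04760046]
arrow [261.57391304 237.06086957] [254 231  16  15 115]
arrow c [0.45627137 0.13588847] dir -3.1297106425531385 3.1392852068654986
blue can [ 0.60863883 -0.15396     0.05308892] 2.4501391461822357 [ 0.60856238 -0.15432486  0.058     ]
red can [ 0.46164349 -0.11784658  0.05109567] 1.4801545363931523 [ 0.46213641 -0.11774578  0.058     ]
yellow can [ 0.4814331  -0.30990145  0.05015033] 0.4072727011899587 [ 0.4816006 -0.3075846  0.058    ]
```

```bash
cat > plan.py <<'E'
# works out the tool-frame shifts (mm) and turns to a target; prints only
import sys,numpy as np
from scipy.spatial.transform import Rotation as Ro
from plant import bot
def st():
    s=bot.read_state();q=s["orientation"];R=Ro.from_quat([q[1],q[2],q[3],q[0]]);return s,s["eef_pos"],R
def plan(tp,yaw,n):
    s,p,R=st();Y=np.array([np.cos(yaw),np.sin(yaw),0]);Z=np.array([0,0,-1.]);T=Ro.from_matrix(np.c_[np.cross(Y,Z),Y,Z])
    w=(R.inv()*T).as_rotvec(); d=(np.array(tp)-p)
    y=R.as_matrix()[:,1]
    print("t",round(s["time"],2),"p",p.round(4),"yaw",np.arctan2(y[1],y[0]).round(3),"grip",round(s["grip_width"],4),"F",s["contact_force"].round(1),"q",s["joints"].round(2),"remaining mm",(d*1e3).round(1),"turn",w.round(3))
    for i in range(n):
        Ri=R*Ro.from_rotvec(w*i/n);print((Ri.inv().apply(d/n)*1e3).round(1),(w/n).round(3))
if __name__=="__main__":
    a=[float(x) for x in sys.argv[1:]];plan(a[:3],a[3],int(a[4]))
E
python3 plan.py 0.585 0.137 0.16 0.90 17
python3 - <<'E'
from h import *
t=cam("top");s=cam("scene")
h=hsv(s);m=(h[...,2]>120).astype(np.uint8)*255;k=np.zeros_like(m)
hh=h[217:236,395:426,2];print(hh[::3,::3])
print(tri(t,(261.6,237.1),s,(410.4,226.)))
for z in(0,.006,.012):print(plane(s,(410.4,226.),z),plane(t,(261.6,237.1),z))
E
```

```text
t 0.3 p [ 0.2489 -0.5181  0.2052] yaw -1.123 grip 0.094 F [ 0.1  0.2 -0.4] q [-1.24  0.28  1.51  0.    1.36 -0.12] remaining mm [336.1 655.1 -45.2] turn [-0.000e+00 -1.000e-03 -2.023e+00]
[ 34.5 -26.2   2.7] [-0.    -0.    -0.119]
[ 37.4 -21.9   2.7] [-0.    -0.    -0.119]
[ 39.7 -17.3   2.7] [-0.    -0.    -0.119]
[ 41.5 -12.5   2.7] [-0.    -0.    -0.119]
[42.7 -7.5  2.7] [-0.    -0.    -0.119]
[43.2 -2.3  2.7] [-0.    -0.    -0.119]
[43.2  2.8  2.7] [-0.    -0.    -0.119]
[42.6  7.9  2.7] [-0.    -0.    -0.119]
[41.3 12.9  2.7] [-0.    -0.    -0.119]
[39.5 17.7  2.7] [-0.    -0.    -0.119]
[37.1 22.3  2.7] [-0.    -0.    -0.119]
[34.2 26.6  2.7] [-0.    -0.    -0.119]
[30.8 30.4  2.7] [-0.    -0.    -0.119]
[27.  33.9  2.7] [-0.    -0.    -0.119]
[22.8 36.8  2.7] [-0.    -0.    -0.119]
[18.2 39.3  2.7] [-0.    -0.    -0.119]
[13.5 41.2  2.7] [-0.    -0.    -0.119]
[[160 132 159 165 167 163 166 160 161 164 165]
 [ 85  70  70  77  99 153 153 162 164 166 163]
 [ 69  70 112 118 107 164 149  73  92 117 146]
 [ 71  70 102 165 160 164 121 132  71  68  67]
 [ 72  71  71 102 165 167 161 153 103  68  67]
 [144 116  57  45  55  91  72  68  68  68  72]
 [ 49  42  43  42  42  87 125  88  69  68 109]]
(array([0.45604306, 0.1362448 , 0.0152233 ]), np.float64(1.8749866537387685))
[0.43289658 0.13347524 0.        ] [0.45575156 0.13764553 0.        ]
[0.44183974 0.13490581 0.006     ] [0.45596311 0.13673219 0.006     ]
[0.4507829  0.13633638 0.012     ] [0.45617466 0.13581885 0.012     ]
```

```bash
python3 -m handwheel '35 -26 0 0 0 -0.12 0; 37 -22 0 0 0 -0.12 0; 40 -17 0 0 0 -0.12 0; 41 -12 0 0 0 -0.12 0; 43 -7 0 0 0 -0.12 0' 30; python3 plan.py 0.585 0.137 0.16 0.90 13
```

```text
time: 0.9
eef_pos: [0.3483, -0.3258, 0.204]
orientation: [0.001, 0.863, 0.506, -0.001]
contact_force: [0.9, -0.5, 0.3]
grip_width: 0.0942
t 0.9 p [ 0.3483 -0.3258  0.204 ] yaw -0.51 grip 0.0942 F [ 0.9 -0.5  0.3] q [-0.9   0.13  1.71 -0.    1.31 -0.39] remaining mm [236.7 462.8 -44. ] turn [-0.     0.003 -1.41 ]
[40.  -1.5  3.3] [-0.     0.    -0.108]
[39.9  2.9  3.3] [-0.     0.    -0.108]
[39.3  7.2  3.3] [-0.     0.    -0.108]
[38.3 11.4  3.3] [-0.     0.    -0.108]
[36.9 15.4  3.3] [-0.     0.    -0.108]
[35.  19.3  3.3] [-0.     0.    -0.108]
[32.7 23.   3.3] [-0.     0.    -0.108]
[30.  26.4  3.3] [-0.     0.    -0.108]
[27.  29.5  3.4] [-0.     0.    -0.108]
[23.6 32.3  3.4] [-0.     0.    -0.108]
[20.  34.6  3.4] [-0.     0.    -0.108]
[16.1 36.6  3.4] [-0.     0.    -0.108]
[12.1 38.1  3.4] [-0.     0.    -0.108]
```

```bash
python3 -m handwheel '40 -1 0 0 0 -0.108 0; 40 3 0 0 0 -0.108 0; 39 7 0 0 0 -0.108 0; 38 11 0 0 0 -0.108 0; 37 15 0 0 0 -0.108 0'; python3 -m handwheel '35 19 3 0 0 -0.108 0; 33 23 3 0 0 -0.108 0; 30 26 3 0 0 -0.108 0; 27 30 3 0 0 -0.108 0; 24 32 3 0 0 -0.108 0';python3 plan.py 0.585 0.137 0.14 0.90 5
```

```text
time: 1.4
eef_pos: [0.4403, -0.1395, 0.2047]
orientation: [0.003, 0.688, 0.725, -0.0]
contact_force: [1.0, -1.1, 1.1]
grip_width: 0.0943
time: 1.9
eef_pos: [0.5287, 0.0496, 0.1904]
orientation: [0.005, 0.459, 0.888, -0.001]
contact_force: [0.0, -0.2, -0.6]
grip_width: 0.0938
t 1.9 p [0.5287 0.0496 0.1904] yaw 0.617 grip 0.0938 F [ 0.  -0.2 -0.6] q [-0.03  0.21  1.63 -0.01  1.29 -0.65] remaining mm [ 56.3  87.4 -50.4] turn [ 0.002  0.011 -0.283]
[ 7.8 19.3 10.1] [ 0.     0.002 -0.057]
[ 6.7 19.7 10.1] [ 0.     0.002 -0.057]
[ 5.6 20.  10.1] [ 0.     0.002 -0.057]
[ 4.4 20.3 10.1] [ 0.     0.002 -0.057]
[ 3.2 20.5 10.1] [ 0.     0.002 -0.057]
```

```bash
python3 -m handwheel '8 19 8 0 0.002 -0.057 0; 7 20 10 0 0.002 -0.057 0; 6 20 10 0 0.002 -0.057 0; 4 20 10 0 0.002 -0.057 0; 3 20 10 0 0.002 -0.057 0';python3 plan.py 0.585 0.137 0.1 0.90 3
```

```text
time: 2.4
eef_pos: [0.5872, 0.1454, 0.1423]
orientation: [0.002, 0.319, 0.948, 0.002]
contact_force: [-0.0, 0.3, 0.2]
grip_width: 0.0938
t 2.4 p [0.5872 0.1454 0.1423] yaw 0.921 grip 0.0938 F [-0.   0.3  0.2] q [ 0.13  0.36  1.55  0.    1.23 -0.79] remaining mm [ -2.2  -8.4 -42.3] turn [0.005 0.003 0.021]
[-1.1 -2.8 14.1] [0.002 0.001 0.007]
[-1.1 -2.7 14.1] [0.002 0.001 0.007]
[-1.1 -2.7 14.1] [0.002 0.001 0.007]
```

```bash
python3 -m handwheel '-2 -4 14 0.002 0.001 0.01 0; -1 -3 14 0.002 0.001 0.01 0; 0 -1 10 0 0 0 0; 0 0 0 0 0 0 0; 0 0 0 0 0 0 0';python3 plan.py 0.585 0.1372 0.046 0.90 4
python3 -c "
from h import *
for n in('scene','top'):
    c=cam(n);i=c['img'][150:330,280:520] if n=='scene' else c['img'][90:260,180:350]
    cv2.imwrite(f'pics/a_{n}.png',cv2.resize(i[:,:,::-1],None,fx=3,fy=3))"
```

```text
time: 2.9
eef_pos: [0.5861, 0.1403, 0.1012]
orientation: [0.0, 0.327, 0.945, 0.001]
contact_force: [0.9, -0.3, 0.1]
grip_width: 0.0938
t 2.9 p [0.5861 0.1403 0.1012] yaw 0.905 grip 0.0938 F [ 0.9 -0.3  0.1] q [ 0.12  0.39  1.6   0.    1.15 -0.79] remaining mm [ -1.1  -3.1 -55.2] turn [0.001 0.    0.005]
[-0.3 -0.8 13.8] [0.    0.    0.001]
[-0.3 -0.8 13.8] [0.    0.    0.001]
[-0.3 -0.8 13.8] [0.    0.    0.001]
[-0.3 -0.8 13.8] [0.    0.    0.001]
```

View pics/a_scene.png

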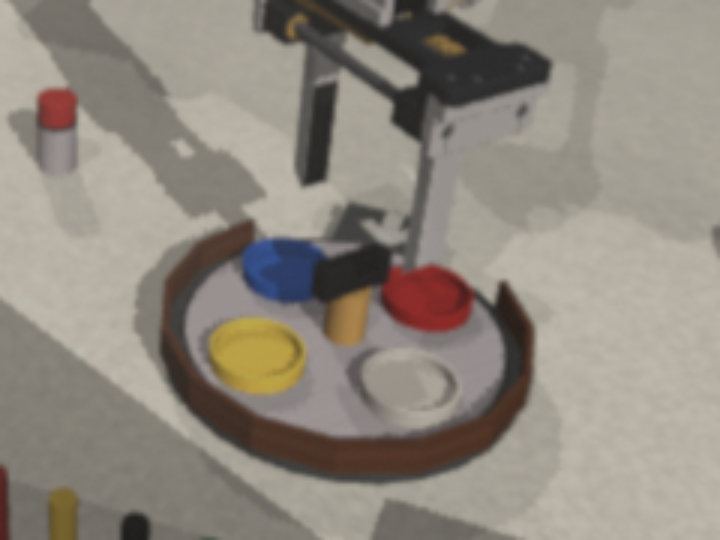

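```bash
python3 -c "
from h import *
c=cam('scene');E=np.linalg.inv(c['extrinsics'])
for P in([.5861,.1403,.1012],[.585,.1372,.064],[.5861+.62*.047,.1403+.784*.047,.1012],[.5861-.62*.047,.1403-.784*.047,.1012]):
    q=E[:3,:3]@np.array(P)+E[:3,3];q=q*[1,-1,-1];u=c['camera_matrix']@(q/q[2]);print(u[:2],(u[:2]-[280,150])*3)"
```

```text
[400.43650574 224.2617577 ] [361.30951723 222.7852731 ]
[396.49958816 240.60548926] [349.49876449 271.81646778]
[417.33497187 238.55631587] [412.0049156 265.6689476]
[384.96374587 211.17321674] [314.89123761 183.51965021]
```

View pics/a_top.png

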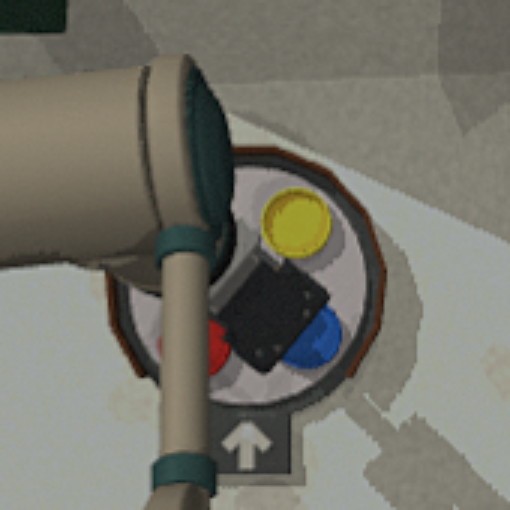

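The fingers straddle the knob along the blue line: tips near (315,185) and (425,270) in the zoomed view, knob at (350,275). Their predicted positions match, so I'll descend and grip.

```bash
python3 -m handwheel '-1 -2 14 0 0 0.005 0; 0 -1 14 0 0 0 0; 0 0 14 0 0 0 0; 0 0 12 0 0 0 0; 0 0 0 0 0 0 0';python3 plan.py 0.585 0.1372 0.046 0.90 1; python3 -m handwheel '0 0 0 0 0 0 200; 0 0 0 0 0 0 255; 0 0 0 0 0 0 255; 0 0 0 0 0 0 255; 0 0 0 0 0 0 255' 25;python3 plan.py 0.585 0.1372 0.046 0.90 1
```

```text
time: 3.55
eef_pos: [0.5889, 0.1375, 0.0506]
orientation: [0.005, 0.33, 0.944, 0.003]
contact_force: [-0.6, 0.2, -1.1]
grip_width: 0.0943
t 3.55 p [0.5889 0.1375 0.0506] yaw 0.899 grip 0.0943 F [-0.6  0.2 -1.1] q [ 0.11  0.43  1.67  0.    1.02 -0.79] remaining mm [-3.9 -0.3 -4.6] turn [ 0.009  0.008 -0.001]
[ 2.9 -2.7  4.5] [ 0.009  0.008 -0.001]
time: 4.05
eef_pos: [0.5909, 0.1377, 0.0532]
orientation: [0.007, 0.329, 0.944, 0.004]
contact_force: [0.2, 0.1, 0.4]
grip_width: 0.0576
t 4.05 p [0.5909 0.1377 0.0532] yaw 0.899 grip 0.0576 F [0.2 0.1 0.4] q [ 0.11  0.43  1.67  0.    1.02 -0.79] remaining mm [-5.9 -0.5 -7.2] turn [ 0.012  0.011 -0.001]
[ 4.4 -4.2  7.1] [ 0.012  0.011 -0.001]
```

```bash
python3 -m handwheel '4 -4 6 0.01 0.01 0 200; 0 0 0 0 0 0 180; 0 0 0 0 0 0 170; 0 0 0 0 0 0 170; 0 0 0 0 0 0 170' 25;python3 plan.py 0.585 0.1372 0.046 0.90 1
```

```text
time: 4.55
eef_pos: [0.5848, 0.1371, 0.0467]
orientation: [0.0, 0.329, 0.944, 0.001]
contact_force: [0.5, 0.5, 0.4]
grip_width: 0.0312
t 4.55 p [0.5848 0.1371 0.0467] yaw 0.899 grip 0.0312 F [0.5 0.5 0.4] q [ 0.11  0.44  1.68  0.    1.02 -0.79] remaining mm [ 0.2  0.1 -0.7] turn [ 0.002  0.    -0.001]
[-0.1  0.2  0.7] [ 0.002  0.    -0.001]
```

```bash
python3 -m handwheel '0 0 0 0 0 0 255; 0 0 0 0 0 0 255; 0 0 0 0 0 0 255; 0 0 0 0 0 0 255; 0 0 0 0 0 0 255' 25;python3 plan.py 0.585 0.1372 0.046 0.012 7
```

```text
time: 5.05
eef_pos: [0.5852, 0.1375, 0.0467]
orientation: [0.001, 0.33, 0.944, 0.001]
contact_force: [-0.5, 1.1, 0.0]
grip_width: 0.0247
t 5.05 p [0.5852 0.1375 0.0467] yaw 0.899 grip 0.0247 F [-0.5  1.1  0. ] q [ 0.11  0.44  1.68  0.    1.02 -0.79] remaining mm [-0.2 -0.3 -0.7] turn [ 0.003 -0.001  0.887]
[-0.  -0.1  0.1] [ 0.    -0.     0.127]
[-0.  -0.   0.1] [ 0.    -0.     0.127]
[-0.  -0.   0.1] [ 0.    -0.     0.127]
[-0.  -0.   0.1] [ 0.    -0.     0.127]
[-0.  -0.   0.1] [ 0.    -0.     0.127]
[-0.  -0.   0.1] [ 0.    -0.     0.127]
[-0.  -0.   0.1] [ 0.    -0.     0.127]
```

```bash
python3 -m handwheel '0 0 0 0 0 0 255; 0 0 0 0 0 0 255; 0 0 0 0 0 0 255; 0 0 0 0 0 0 255; 0 0 0 0 0 0 255' 25;python3 plan.py 0.585 0.1372 0.046 0.012 1
```

```text
time: 5.55
eef_pos: [0.5852, 0.1375, 0.0467]
orientation: [0.001, 0.33, 0.944, 0.001]
contact_force: [0.4, 0.1, -0.9]
grip_width: 0.0249
t 5.55 p [0.5852 0.1375 0.0467] yaw 0.899 grip 0.0249 F [ 0.4  0.1 -0.9] q [ 0.11  0.44  1.68  0.    1.02 -0.79] remaining mm [-0.2 -0.3 -0.7] turn [ 0.002 -0.001  0.887]
[-0.1 -0.3  0.7] [ 0.002 -0.001  0.887]
```

```bash
python3 -c "
from h import *
c=cam('scene');i=c['img'][200:300,330:470]
cv2.imwrite('pics/b_scene.png',cv2.resize(i[:,:,::-1],None,fx=5,fy=5,interpolation=cv2.INTER_CUBIC))"
```

```text
(no output)
```

View pics/b_scene.png

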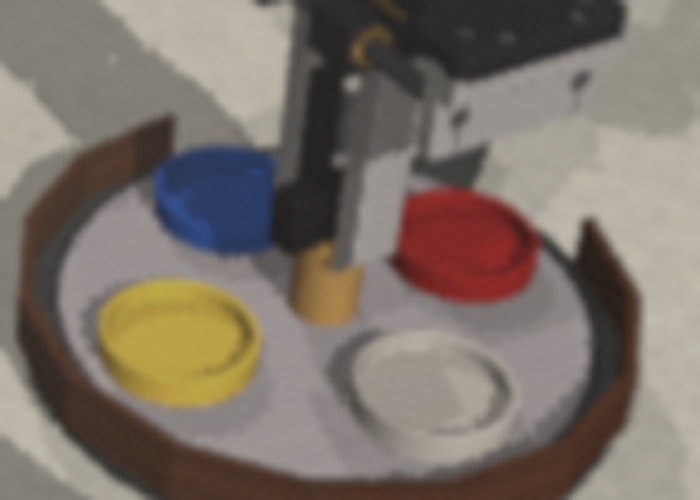

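The jaws stopped at 25 mm instead of 14. The fingertips have reached below the bar and closed on the brown post, which is about 25 mm wide. I'll reopen, rise 10 mm and grip the bar.

```bash
python3 -m handwheel '0 0 0 0 0 0 160; 0 0 0 0 0 0 160; 0 0 -5 0 0 0 160; 0 0 -5 0 0 0 160; 0 0 0 0 0 0 160' 25;python3 plan.py 0.585 0.1372 0.057 0.90 1;  python3 -m handwheel '0 0 0 0 0 0 255; 0 0 0 0 0 0 255; 0 0 0 0 0 0 255; 0 0 0 0 0 0 255; 0 0 0 0 0 0 255' 25;python3 plan.py 0.585 0.1372 0.057 0.012 1
```

```text
time: 6.1
eef_pos: [0.5851, 0.1371, 0.0577]
orientation: [0.001, 0.329, 0.944, 0.001]
contact_force: [1.0, -0.9, 0.1]
grip_width: 0.0352
t 6.1 p [0.5851 0.1371 0.0577] yaw 0.899 grip 0.0352 F [ 1.  -0.9  0.1] q [ 0.11  0.43  1.66  0.    1.05 -0.79] remaining mm [-0.1  0.1 -0.7] turn [ 0.002  0.    -0.001]
[0.1 0.1 0.7] [ 0.002  0.    -0.001]
time: 6.6
eef_pos: [0.5855, 0.1373, 0.0583]
orientation: [0.001, 0.329, 0.944, 0.001]
contact_force: [-0.1, -0.1, 1.4]
grip_width: 0.0138
t 6.6 p [0.5855 0.1373 0.0583] yaw 0.9 grip 0.0138 F [-0.1 -0.1  1.4] q [ 0.11  0.43  1.66  0.    1.05 -0.79] remaining mm [-0.5 -0.1 -1.3] turn [ 0.003 -0.     0.888]
[ 0.3 -0.4  1.3] [ 0.003 -0.     0.888]
```

The opening is now 13.8 mm, so the jaws are on the bar. Now I'll turn it.

```bash
python3 -m handwheel '0 0 0 0 0 0.05 255; 0 0 0 0 0 0.08 255; 0 0 0 0 0 0.1 255; 0 0 0 0 0 0.1 255; 0 0 0 0 0 0.1 255' 25;python3 plan.py 0.585 0.1372 0.057 0.012 1
```

```text
time: 7.1
eef_pos: [0.5851, 0.1371, 0.0582]
orientation: [0.001, 0.53, 0.848, 0.001]
contact_force: [-0.1, 0.3, 1.5]
grip_width: 0.0139
t 7.1 p [0.5851 0.1371 0.0582] yaw 0.455 grip 0.0139 F [-0.1  0.3  1.5] q [ 0.11  0.43  1.66  0.    1.05 -0.34] remaining mm [-0.1  0.1 -1.2] turn [ 0.002 -0.     0.443]
[ 0.2 -0.1  1.2] [ 0.002 -0.     0.443]
```

```bash
python3 -m handwheel '0 0 0 0 0 0.1 255; 0 0 0 0 0 0.1 255; 0 0 0 0 0 0.1 255; 0 0 0 0 0 0.1 255; 0 0 0 0 0 0.05 255' 25;python3 plan.py 0.585 0.1372 0.057 0.012 1
```

```text
time: 7.6
eef_pos: [0.5847, 0.1369, 0.0583]
orientation: [0.0, 0.712, 0.702, 0.0]
contact_force: [-0.7, -0.1, 0.2]
grip_width: 0.0134
t 7.6 p [0.5847 0.1369 0.0583] yaw -0.014 grip 0.0134 F [-0.7 -0.1  0.2] q [ 0.11  0.43  1.66 -0.    1.05  0.13] remaining mm [ 0.3  0.3 -1.3] turn [ 0.001 -0.    -0.026]
[0.3 0.2 1.3] [ 0.001 -0.    -0.026]
```

```bash
python3 -c "
from h import *
c=cam('scene');i=c['img'][200:320,320:470]
cv2.imwrite('pics/c_scene.png',cv2.resize(i[:,:,::-1],None,fx=4,fy=4,interpolation=cv2.INTER_CUBIC))"
```

```text
(no output)
```

View pics/c_scene.png

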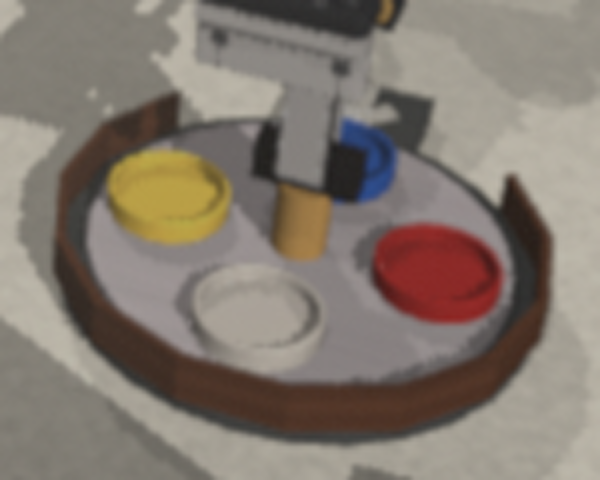

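Blue is at the arrow. I'll trim the turn by 0.02 rad, release and rise.

```bash
python3 -m handwheel '0 0 0 0 0 -0.022 255; 0 0 0 0 0 0 255; 0 0 0 0 0 0 140; 0 0 0 0 0 0 140; 0 0 0 0 0 0 140' 25;python3 plan.py 0.609 -0.154 0.14 -1.57 1; python3 -m handwheel '0 0 -10 0 0 0 140; 0 0 -20 0 0 0 140; 0 0 -25 0 0 0 140; 0 0 -25 0 0 0 60; 0 0 -20 0 0 0 0';python3 plan.py 0.609 -0.154 0.14 -1.57 11
```

```text
time: 8.15
eef_pos: [0.5843, 0.1367, 0.0579]
orientation: [0.0, 0.703, 0.711, -0.0]
contact_force: [-0.1, 0.3, 1.1]
grip_width: 0.0344
t 8.15 p [0.5843 0.1367 0.0579] yaw 0.012 grip 0.0344 F [-0.1  0.3  1.1] q [ 0.11  0.43  1.66 -0.    1.05  0.1 ] remaining mm [  24.7 -290.7   82.1] turn [0.    0.    1.582]
[-291.    21.2  -81.9] [0.    0.    1.582]
time: 8.65
eef_pos: [0.5818, 0.1362, 0.16]
orientation: [-0.002, 0.703, 0.712, -0.003]
contact_force: [-0.1, 0.1, 0.5]
grip_width: 0.055
t 8.65 p [0.5818 0.1362 0.16  ] yaw 0.013 grip 0.055 F [-0.1  0.1  0.5] q [ 0.11  0.34  1.52 -0.    1.29  0.1 ] remaining mm [  27.2 -290.2  -20. ] turn [-0.005  0.007  1.583]
[-26.4   2.1   1.8] [-0.     0.001  0.144]
[-25.8   5.9   1.8] [-0.     0.001  0.144]
[-24.7   9.6   1.8] [-0.     0.001  0.144]
[-23.1  13.    1.8] [-0.     0.001  0.144]
[-21.   16.2   1.8] [-0.     0.001  0.144]
[-18.5  19.    1.8] [-0.     0.001  0.144]
[-15.5  21.5   1.8] [-0.     0.001  0.144]
[-12.3  23.5   1.8] [-0.     0.001  0.144]
[-8.8 25.   1.8] [-0.     0.001  0.144]
[-5.1 26.   1.8] [-0.     0.001  0.144]
[-1.4 26.5  1.8] [-0.     0.001  0.144]
```

```bash
python3 -m handwheel '-26 2 0 0 0 0.144 0; -26 6 0 0 0 0.144 0; -25 10 0 0 0 0.144 0; -23 13 0 0 0 0.144 0; -21 16 0 0 0 0.144 0'; python3 -m handwheel '-18 19 2 0 0 0.144 0; -16 21 2 0 0 0.144 0; -12 23 2 0 0 0.144 0; -9 25 2 0 0 0.144 0; -5 26 2 0 0 0.144 0';python3 plan.py 0.609 -0.154 0.12 -1.57 2
python3 - <<'E'
from h import *
t=cam("top","d_top");b=blobs(t,'blue',(205,125,325,260));print(b)
w=plane(t,b[0][0],.027);print(w, (w-[.585,.1372,.027])[:2], blobs(t,'blue',(330,150,480,260),5))
E
```

```text
time: 9.15
eef_pos: [0.5969, 0.0041, 0.1696]
orientation: [0.001, 0.913, 0.409, 0.003]
contact_force: [0.4, 0.5, -0.9]
grip_width: 0.0929
time: 9.65
eef_pos: [0.6053, -0.1329, 0.1644]
orientation: [0.001, 0.999, 0.046, 0.006]
contact_force: [0.4, 0.7, 0.2]
grip_width: 0.0941
t 9.65 p [ 0.6053 -0.1329  0.1644] yaw -1.478 grip 0.0941 F [0.4 0.7 0.2] q [-0.33  0.36  1.48  0.    1.29  1.15] remaining mm [  3.7 -21.1 -44.4] turn [ 0.001 -0.012  0.092]
[ 0.6 10.6 22.2] [ 0.001 -0.006  0.046]
[ 1.2 10.6 22.2] [ 0.001 -0.006  0.046]
[(array([261.07, 210.28]), [250, 199, 23, 23, 428])]
[0.52133875 0.1366359  0.027     ] [-0.06366125 -0.0005641 ] [(array([383.91, 179.68]), [380, 178, 9, 4, 22])]
```

View pics/d_top.png

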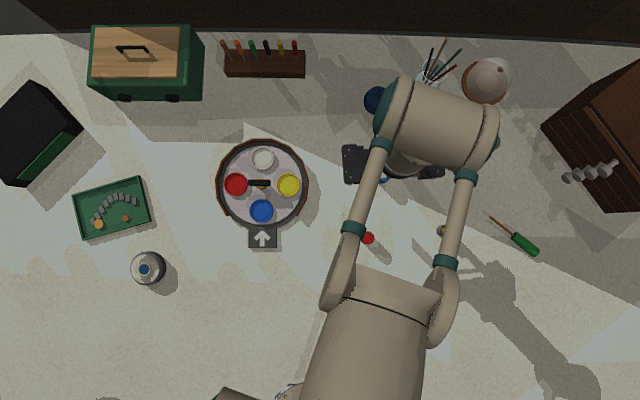

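The top view shows the blue well at (261,210), in line with the arrow at (262,237), so its centre is at (0.5213, 0.1366). Now for the canister.

```bash
python3 -m handwheel '1 10 20 0 -0.006 0.046 0; 1 10 20 0 -0.006 0.046 0; 0 0 10 0 0 0 0; 0 0 0 0 0 0 0; 0 0 0 0 0 0 0';python3 plan.py 0.609 -0.154 0.025 -1.57 1
python3 -c "
from h import *
c=cam('scene');i=c['img'][130:260,180:330]
cv2.imwrite('pics/e_scene.png',cv2.resize(i[:,:,::-1],None,fx=4,fy=4,interpolation=cv2.INTER_CUBIC))"
```

```text
time: 10.2
eef_pos: [0.6106, -0.1605, 0.1167]
orientation: [0.004, 1.0, -0.004, 0.002]
contact_force: [0.3, 0.1, 0.5]
grip_width: 0.094
t 10.2 p [ 0.6106 -0.1605  0.1167] yaw -1.58 grip 0.094 F [0.3 0.1 0.5] q [-0.36  0.41  1.52 -0.01  1.2   1.22] remaining mm [ -1.6   6.5 -91.7] turn [ 0.007 -0.005 -0.01 ]
[-2.1 -7.1 91.7] [ 0.007 -0.005 -0.01 ]
```

View pics/e_scene.png

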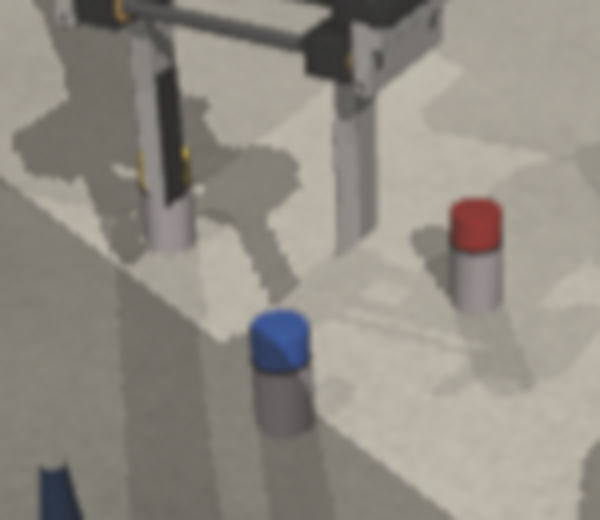

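```bash
python3 -m handwheel '-2 -7 5 0.007 -0.005 -0.01 0; 0 0 10 0 0 0 0; 0 0 20 0 0 0 0; 0 0 20 0 0 0 0; 0 0 10 0 0 0 0';python3 plan.py 0.609 -0.154 0.025 -1.57 1
```

```text
time: 10.75
eef_pos: [0.6114, -0.1509, 0.0533]
orientation: [0.001, 1.0, 0.003, 0.004]
contact_force: [0.4, 0.4, -0.6]
grip_width: 0.094
t 10.75 p [ 0.6114 -0.1509  0.0533] yaw -1.564 grip 0.094 F [ 0.4  0.4 -0.6] q [-0.35  0.47  1.61  0.    1.06  1.21] remaining mm [ -2.4  -3.1 -28.3] turn [ 0.002 -0.008  0.006]
[-2.7  3.  28.3] [ 0.002 -0.008  0.006]
```

```bash
python3 -m handwheel '-2 3 10 0 -0.006 0 0; -1 0 10 0 0 0 0; 0 0 6 0 0 0 0; 0 0 0 0 0 0 0; 0 0 0 0 0 0 0';python3 plan.py 0.609 -0.154 0.025 -1.57 1
python3 -c "
from h import *
c=cam('scene');i=c['img'][130:260,180:330]
cv2.imwrite('pics/f_scene.png',cv2.resize(i[:,:,::-1],None,fx=4,fy=4,interpolation=cv2.INTER_CUBIC))"
```

```text
time: 11.25
eef_pos: [0.608, -0.1537, 0.0244]
orientation: [0.001, 1.0, 0.004, 0.0]
contact_force: [0.1, 0.2, 0.7]
grip_width: 0.094
t 11.25 p [ 0.608  -0.1537  0.0244] yaw -1.563 grip 0.094 F [0.1 0.2 0.7] q [-0.36  0.5   1.64 -0.    1.01  1.21] remaining mm [ 1.  -0.3  0.6] turn [ 0.002 -0.     0.007]
[ 1.   0.3 -0.6] [ 0.002 -0.     0.007]
```

View pics/f_scene.png

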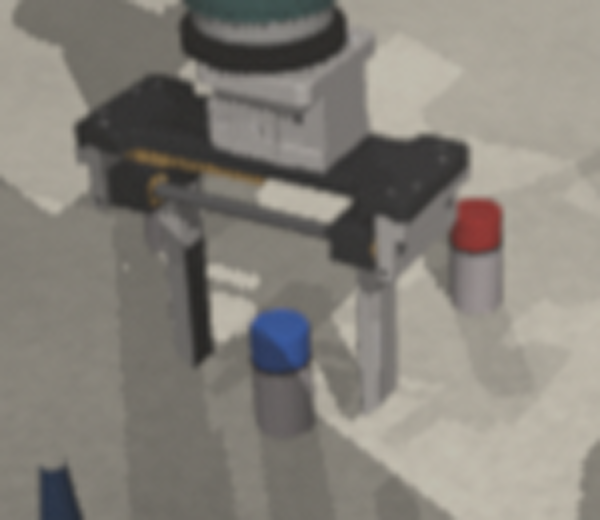

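The canister at (283,370) stands centred between the fingers, whose tips are at (203,360) and (368,408). Closing.

```bash
python3 -m handwheel '0 0 0 0 0 0 140; 0 0 0 0 0 0 140; 0 0 0 0 0 0 140; 0 0 0 0 0 0 140; 0 0 0 0 0 0 255' 20;python3 -m handwheel '0 0 0 0 0 0 255; 0 0 0 0 0 0 255; 0 0 0 0 0 0 255; 0 0 0 0 0 0 255; 0 0 0 0 0 0 255' 20;python3 plan.py 0.609 -0.154 0.12 -1.57 1
```

```text
time: 11.8
eef_pos: [0.6094, -0.1543, 0.0265]
orientation: [0.001, 1.0, 0.004, 0.002]
contact_force: [0.6, -0.4, 1.0]
grip_width: 0.0577
time: 12.3
eef_pos: [0.6094, -0.1543, 0.0266]
orientation: [0.002, 1.0, 0.004, 0.002]
contact_force: [-0.3, -0.8, -0.6]
grip_width: 0.0296
t 12.3 p [ 0.6094 -0.1543  0.0266] yaw -1.563 grip 0.0296 F [-0.3 -0.8 -0.6] q [-0.36  0.49  1.64 -0.    1.01  1.21] remaining mm [-0.4  0.3 93.4] turn [ 0.003 -0.004  0.007]
[ -0.1   0.  -93.4] [ 0.003 -0.004  0.007]
```

```bash
python3 -m handwheel '0 0 -10 0 0 0 255; 0 0 -25 0 0 0 255; 0 0 -30 0 0 0 255; 0 0 -25 0 0 0 255; 0 0 -10 0 0 0 255' 20;python3 plan.py 0.5213 0.1366 0.13 -1.57 10
```

```text
time: 12.8
eef_pos: [0.6071, -0.1532, 0.1292]
orientation: [0.0, 1.0, 0.004, -0.001]
contact_force: [-0.0, -0.1, 0.1]
grip_width: 0.0298
t 12.8 p [ 0.6071 -0.1532  0.1292] yaw -1.563 grip 0.0298 F [-0.  -0.1  0.1] q [-0.36  0.4   1.51 -0.    1.23  1.21] remaining mm [-85.8 289.8   0.8] turn [0.001 0.002 0.007]
[ -8.4 -29.   -0.1] [0.    0.    0.001]
[ -8.4 -29.   -0.1] [0.    0.    0.001]
[ -8.4 -29.   -0.1] [0.    0.    0.001]
[ -8.4 -29.   -0.1] [0.    0.    0.001]
[ -8.4 -29.   -0.1] [0.    0.    0.001]
[ -8.5 -29.   -0.1] [0.    0.    0.001]
[ -8.5 -29.   -0.1] [0.    0.    0.001]
[ -8.5 -29.   -0.1] [0.    0.    0.001]
[ -8.5 -29.   -0.1] [0.    0.    0.001]
[ -8.5 -29.   -0.1] [0.    0.    0.001]
```

```bash
python3 -m handwheel '-6 -20 0 0 0 0 255; -9 -29 0 0 0 0 255; -9 -29 0 0 0 0 255; -9 -29 0 0 0 0 255; -9 -29 0 0 0 0 255' 20;python3 -m handwheel '-9 -29 0 0 0 0 255; -9 -29 0 0 0 0 255; -9 -29 0 0 0 0 255; -9 -29 0 0 0 0 255; -5 -15 0 0 0 0 255' 20;python3 plan.py 0.5213 0.1366 0.13 -1.57 1
```

```text
time: 13.3
eef_pos: [0.5604, -0.0122, 0.127]
orientation: [-0.0, 1.0, 0.001, -0.002]
contact_force: [0.8, -0.0, 0.0]
grip_width: 0.0297
time: 13.8
eef_pos: [0.5055, 0.1309, 0.1215]
orientation: [-0.002, 1.0, 0.002, -0.01]
contact_force: [-0.2, -0.9, -1.4]
grip_width: 0.0296
t 13.8 p [0.5055 0.1309 0.1215] yaw -1.567 grip 0.0296 F [-0.2 -0.9 -1.4] q [0.11 0.27 1.73 0.01 1.16 1.68] remaining mm [15.8  5.7  8.5] turn [-0.005  0.02   0.003]
[15.6 -5.7 -8.8] [-0.005  0.02   0.003]
```

```bash
python3 -m handwheel '12 -6 0 0 0.02 0 255; 3 0 0 0 0 0 255; 0 0 0 0 0 0 255; 0 0 0 0 0 0 255; 0 0 0 0 0 0 255' 20;python3 plan.py 0.5213 0.1366 0.052 -1.57 1
```

```text
time: 14.3
eef_pos: [0.5175, 0.139, 0.1184]
orientation: [-0.002, 1.0, 0.004, -0.002]
contact_force: [0.1, 0.8, -1.0]
grip_width: 0.0298
t 14.3 p [0.5175 0.139  0.1184] yaw -1.564 grip 0.0298 F [ 0.1  0.8 -1. ] q [0.13 0.28 1.72 0.01 1.14 1.69] remaining mm [  3.8  -2.4 -66.4] turn [-0.004  0.005  0.006]
[ 4.   2.7 66.3] [-0.004  0.005  0.006]
```

```bash
python3 -m handwheel '4 3 0 -0.004 0.005 0.006 255; 0 0 10 0 0 0 255; 0 0 15 0 0 0 255; 0 0 10 0 0 0 255; 0 0 0 0 0 0 255' 20;python3 plan.py 0.5213 0.1366 0.05 -1.57 1
python3 -c "
from h import *
c=cam('scene');i=c['img'][170:310,320:470]
cv2.imwrite('pics/g_scene.png',cv2.resize(i[:,:,::-1],None,fx=4,fy=4,interpolation=cv2.INTER_CUBIC))"
```

```text
time: 14.8
eef_pos: [0.5229, 0.1332, 0.0809]
orientation: [0.0, 1.0, -0.002, 0.001]
contact_force: [0.1, -0.3, -1.0]
grip_width: 0.0297
t 14.8 p [0.5229 0.1332 0.0809] yaw -1.574 grip 0.0297 F [ 0.1 -0.3 -1. ] q [ 0.12  0.32  1.77 -0.    1.05  1.7 ] remaining mm [ -1.6   3.4 -30.9] turn [ 0.001 -0.001 -0.004]
[-1.6 -3.4 30.9] [ 0.001 -0.001 -0.004]
```

View pics/g_scene.png

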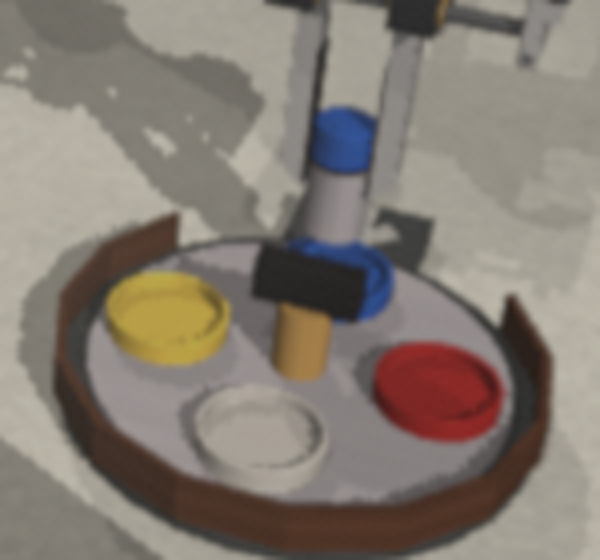

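The canister hangs upright, parallel to the post. Cap at (345,135) and foot at (333,240) in the zoomed view, above the blue well at (345,275). Lowering.

```bash
python3 -m handwheel '-2 -4 3 0 0 0 255; 0 0 6 0 0 0 255; 0 0 6 0 0 0 255; 0 0 4 0 0 0 255; 0 0 0 0 0 0 255' 20;python3 plan.py 0.5213 0.1366 0.0496 -1.57 1
```

```text
time: 15.35
eef_pos: [0.522, 0.138, 0.062]
orientation: [0.0, 1.0, -0.002, 0.002]
contact_force: [0.1, 0.9, -0.5]
grip_width: 0.0295
t 15.35 p [0.522 0.138 0.062] yaw -1.574 grip 0.0295 F [ 0.1  0.9 -0.5] q [ 0.13  0.34  1.8  -0.    1.    1.7 ] remaining mm [ -0.7  -1.4 -12.4] turn [ 0.    -0.005 -0.004]
[-0.8  1.4 12.4] [ 0.    -0.005 -0.004]
```

```bash
python3 -m handwheel '-1 1 3 0 -0.004 0 255; 0 0 3 0 0 0 255; 0 0 3 0 0 0 255; 0 0 1 0 0 0 255; 0 0 0 0 0 0 255' 20;python3 plan.py 0.5213 0.1366 0.0496 -1.57 1
```

```text
time: 15.85
eef_pos: [0.5213, 0.1369, 0.0513]
orientation: [0.0, 1.0, -0.002, 0.0]
contact_force: [-0.5, 0.2, -1.0]
grip_width: 0.0298
t 15.85 p [0.5213 0.1369 0.0513] yaw -1.574 grip 0.0298 F [-0.5  0.2 -1. ] q [ 0.13  0.36  1.81 -0.    0.98  1.7 ] remaining mm [-0.  -0.3 -1.7] turn [ 0.    -0.001 -0.004]
[-0.   0.3  1.7] [ 0.    -0.001 -0.004]
```

```bash
python3 -m handwheel '0 0 1 0 0 0 255; 0 0 1 0 0 0 255; 0 0 0 0 0 0 255; 0 0 0 0 0 0 255; 0 0 0 0 0 0 255' 20;python3 plan.py 0.5213 0.1366 0.0496 -1.57 1
python3 -c "
from h import *
c=cam('scene');i=c['img'][170:310,320:470]
cv2.imwrite('pics/i_scene.png',cv2.resize(i[:,:,::-1],None,fx=4,fy=4,interpolation=cv2.INTER_CUBIC))"
```

```text
time: 16.35
eef_pos: [0.5218, 0.1369, 0.0496]
orientation: [0.0, 1.0, -0.002, 0.001]
contact_force: [0.4, 0.5, -1.4]
grip_width: 0.0294
t 16.35 p [0.5218 0.1369 0.0496] yaw -1.574 grip 0.0294 F [ 0.4  0.5 -1.4] q [ 0.13  0.36  1.81 -0.    0.97  1.7 ] remaining mm [-0.5 -0.3 -0. ] turn [ 0.    -0.002 -0.004]
[-0.5  0.3  0. ] [ 0.    -0.002 -0.004]
```

View pics/i_scene.png

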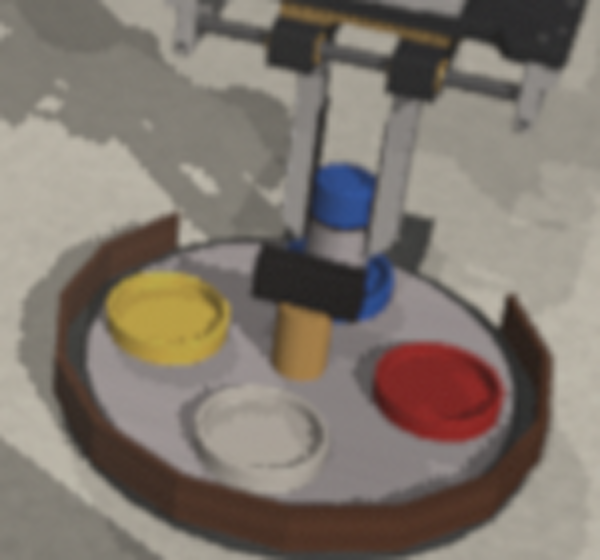

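```bash
python3 -m handwheel '0 0 0.5 0 0 0 255; 0 0 0.5 0 0 0 255; 0 0 0 0 0 0 255; 0 0 0 0 0 0 255; 0 0 0 0 0 0 255' 20;python3 plan.py 0.5213 0.1366 0.0496 -1.57 1
```

```text
time: 16.9
eef_pos: [0.522, 0.137, 0.0495]
orientation: [0.0, 1.0, -0.002, 0.001]
contact_force: [-0.3, 0.7, 2.2]
grip_width: 0.0297
t 16.9 p [0.522  0.137  0.0495] yaw -1.574 grip 0.0297 F [-0.3  0.7  2.2] q [ 0.13  0.36  1.81 -0.    0.97  1.7 ] remaining mm [-0.7 -0.4  0.1] turn [ 0.    -0.003 -0.004]
[-0.7  0.4 -0.1] [ 0.    -0.003 -0.004]
```

Contact: the force is +2.2 N and the foot has stopped at the seated height. I'll release gently, only partly open, then rise.

```bash
python3 -m handwheel '0 0 0 0 0 0 150; 0 0 0 0 0 0 140; 0 0 0 0 0 0 130; 0 0 0 0 0 0 120; 0 0 0 0 0 0 120' 20;python3 plan.py 0.5213 0.1366 0.0496 -1.57 1; python3 -m handwheel '0 0 -8 0 0 0 120; 0 0 -15 0 0 0 120; 0 0 -20 0 0 0 120; 0 0 -25 0 0 0 120; 0 0 -30 0 0 0 120' 20;python3 -m handwheel '-10 20 -30 0 0 0 120; -20 40 -20 0 0 0 120; -20 40 -10 0 0 0 120; -20 40 0 0 0 0 120; -10 40 0 0 0 0 120' 20
python3 -m handwheel '0 40 0 0 0 0 120; 0 40 0 0 0 0 120; 0 40 0 0 0 0 120; 0 0 0 0 0 0 120; 0 0 0 0 0 0 120' 20
python3 -c "
from h import *
s=cam('scene');i=s['img'][170:310,320:470]
cv2.imwrite('pics/j_scene.png',cv2.resize(i[:,:,::-1],None,fx=4,fy=4,interpolation=cv2.INTER_CUBIC))
t=cam('top');cv2.imwrite('pics/j_top.png',cv2.resize(t['img'][125:260,195:345,::-1],None,fx=4,fy=4,interpolation=cv2.INTER_CUBIC))
print(blobs(t,'red',(205,125,325,255)),blobs(t,'yellow',(205,125,325,255)))
r=plane(t,blobs(t,'red',(205,125,325,255))[0][0],.027);y=plane(t,blobs(t,'yellow',(205,125,325,255))[0][0],.027);print(r,y,np.arctan2(*(r-y)[:2]))
"
```

```text
time: 17.4
eef_pos: [0.5221, 0.137, 0.0489]
orientation: [0.0, 1.0, -0.002, 0.001]
contact_force: [0.9, -0.8, -0.8]
grip_width: 0.0496
t 17.4 p [0.5221 0.137  0.0489] yaw -1.574 grip 0.0496 F [ 0.9 -0.8 -0.8] q [ 0.13  0.36  1.81 -0.    0.97  1.7 ] remaining mm [-0.8 -0.4  0.7] turn [ 0.    -0.003 -0.004]
[-0.8  0.4 -0.7] [ 0.    -0.003 -0.004]
time: 17.9
eef_pos: [0.5185, 0.1365, 0.1475]
orientation: [0.001, 1.0, -0.002, -0.004]
contact_force: [0.4, 0.3, -0.1]
grip_width: 0.0497
time: 18.4
eef_pos: [0.4418, -0.0444, 0.2184]
orientation: [0.001, 1.0, 0.004, 0.005]
contact_force: [2.4, -0.0, 0.4]
grip_width: 0.0497
time: 18.9
eef_pos: [0.4401, -0.1735, 0.2233]
orientation: [0.003, 1.0, -0.0, 0.008]
contact_force: [0.1, 0.2, -0.2]
grip_width: 0.0494
[(array([235.27, 183.88]), [224, 173, 24, 23, 420])] [(array([287.81, 184.25]), [276, 173, 24, 23, 426])]
[0.58425024 0.20151988 0.027     ] [0.58582251 0.07348387 0.027     ] -0.01227927479685939
```

View pics/j_scene.png

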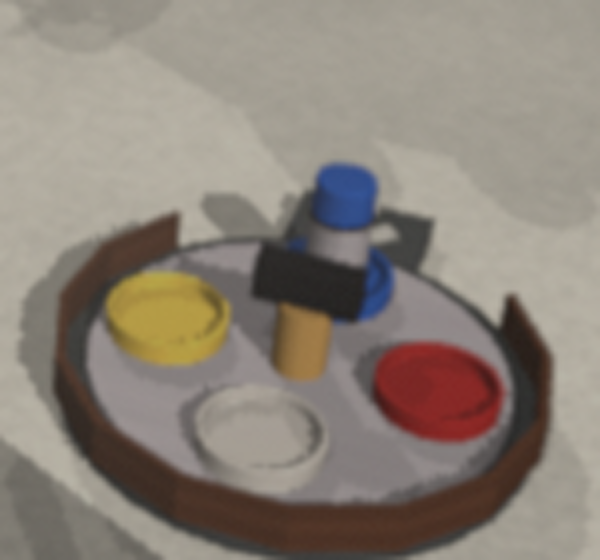

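View pics/j_top.png

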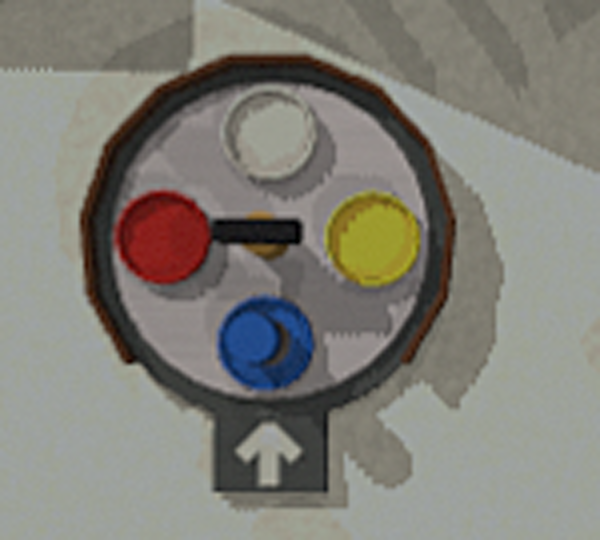

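In the views the canister stands upright in the blue well. The zoomed top view has the cap at (252,338) and the well centre at (266,343); a 14 px offset is what the cap's height would give by parallax. The well is in line with the arrow and the arm is clear, so I'm handing in.

```bash
python3 -c "
from h import *
s=cam('scene');t=cam('top')
print(plane(t,(195+252/4,125+338/4),.083), tri(t,(195+252/4,125+338/4),s,(320+346/4,170+178/4)))
print(bot.close_job())"
```

```text
[0.5211606  0.13499524 0.083     ] (array([0.52095611, 0.13607329, 0.08199873]), np.float64(1.8696920574826084))
the job is handed in; nothing more can be done
None
```

I turned the carousel about 0.89 rad clockwise by its knob, then set the blue-capped canister upright in the blue well, still gripped until it touched the floor. I then backed the arm clear and handed the job in at about 19 s.

My first grip on the knob was too low: the jaws stopped at 25 mm on the post, not the bar. I reopened, rose about 10 mm and regripped, and the opening then read 13.8 mm, matching the bar.

**Last checks:**
- **Well position:** before loading, the well centre measured (0.521, 0.137), within about 2 mm of where the arrow puts the loading point. After loading, the red and yellow wells still gave the same carousel angle to within about 0.01 rad.
- **Canister position:** the cap's top from two views is at (0.521, 0.136, 0.082). That is within 2 mm of the well's centre and about 1 mm below the expected 0.083 m height.
- **Contact:** the force rose to about 2 N when the foot reached the floor, before I released.

The two camera views disagree by about 2 mm, which is the calibration's stated accuracy. Nothing else disagreed. I judged uprightness by eye from the pictures, and closing the job gave no verdict.

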